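# Mark the softest pump mount

## Robot

A 7-joint arm with a two-finger parallel gripper is mounted at the origin on the work surface. World frame = base frame: x ahead of the robot, y to its left, z up, the work surface at z = 0. Lengths are in m, angles in rad, forces in N, time in s.
With the tool pointing down it reaches from about 0.4 to 0.875 m from the base axis. Payload 19.3 kg.
Tool frame: the origin (TCP) lies midway between the tips of the shut fingers; the grasp point (between the pads) lies bot.tcp_to_grasp behind it (bot.tcp_to_grasp is the distance from the TCP to the grasp point, in m); z points along the fingers, y is the line along which they close (so a half turn about z gives the same grasp; the last joint's range is limited). The gripper opens to 85 mm and grips with 20 to 120 N. Pads are 22 mm wide; open, the fingers measure 114 mm over their backs; the gripper's body (76 mm by 85 mm) begins 54 mm behind the grasp point. The pads swing forward as they close: fully open they stand 13 mm farther back than shut.
Start: joints at [-1.371, 0.521, -0.036, 1.599, 0.021, 1.021, -0.113], TCP at [0.167, 0.602, 0.231] pointing down, gripper open.
Joint ranges: [-2.91, 2.91], [-0.3, 2.13], [-1.5, 1.42], [0.17, 2.43], [-1.26, 4.41], [0.16, 1.93], [-2.52, 2.52]. Speed limits (rad/s): [1.89, 1.89, 2.39, 2.39, 3.01, 3.01, 3.01].

## Interface

Orientations are given as [roll, pitch, yaw] about the fixed x, y, z axes, in that order (R = Rz(yaw) Ry(pitch) Rx(roll)).
In Python, from workcell import observe, imaging, bot gives the robot as it stands.
- The arm moves only by the tool send_rows, never from a script. Its argument "plan" is text: rows parted by semicolons, each of 7 numbers parted by spaces: the shift along the tool's x, y, z in m, then the turn, a rotation vector about the tool's x, y, z in degrees, then the finger opening in m, from 0 to 0.0854. In form: dx dy dz rx ry rz claw; .... A call has 1 to 10 rows; each row is the pose to reach, as a shift and turn from the pose commanded when the call began, along the tool's axes at that moment; what a row does not reach only later rows make up. A row lasts 1/12 s, in which the tool goes at most 41.7 mm and 7.16 degrees, less where a joint would pass 70% of its speed; a pose out of reach is approached as far as the arm can. A call with a gripper value outside its range is refused whole. The fingers move at their own pace and stop on an object; "grip_force" is the grip in N (left out, the last holds). Time passes only in rows, so rows that repeat a pose let the fingers close. It gives the time, the measured TCP pose, the force, the opening and the grip force at its end, in the units of the state.
- observe(): the state, without advancing time (a new reading comes with each control period).
- imaging.grab_frame(name): name is "side" or "top"; returns a dict with "color" (384x512x3 uint8, red, green, blue), "fx", "fy", "cx", "cy" (pixels), "eye" and "orientation" of the camera in the world. Camera axes: x right, y down, z forward; pixel columns grow to the right and rows downward; lengths in m; the calibration is good to about 2 mm. A picture is of the moment at which its call begins. There is no depth.
- bot.job_done(): hands the job in; it is judged then, once.
The state is a dict: "clock": time; "qpos": joint angles; "qd": joint speeds; "joint_efforts": joint torques, N m; "position": TCP position; "tool_rot": TCP orientation; "force": force on the tool from outside, world axes, zero at the start; "moment": the same for the moment, N m; "grip_width": finger opening in m; "finger_force": force on a finger pad.
Only numpy, scipy, OpenCV 4.12 (cv2) and the standard library are available. Lean on these libraries where they do the work, as an engineer would, in place of code of your own. Each camera call takes 0.05 s, during which the arm holds its last target. There are 200 camera calls.

## Task

The three spring mounts on the plywood board have come off a camper's water pump and one of them has gone soft. With the fingertips, press each rubber pad well down to find the mount with the softest spring, and only then push that mount's tag down flat to mark it for replacement; leave the other two tags standing. Only press and push: pick nothing up, and do not disturb the pump, fittings and screwdriver lying about.

Things in the scene. Friction and masses are not known exactly. Their poses are not given: they have to be found in the camera images.
- board: Plywood mounting board of a small water pump, 300 mm (its x) by 460 mm (its y) by 15 mm thick, screwed to the table so that it cannot move. Origin at the centre of its underside, z up. Mounts 1, 2 and 3 are bolted on top of it in a triangle.
- mount_1: Spring mount at the near corner on the robot's left of the board, fixed to it: 64 mm square steel flange, 4 mm thick, open coil spring 48 mm across around a guide stem, and a cap with a round black rubber pad on top. Origin at the centre of the flange's underside (the board's top); z up; x points from the spring to this mount's own tag. The mounts look alike; which place has which spring changes from run to run.
- pad_1 (a point): Centre of the top of mount 1's pad (51 mm across) at rest, 56 mm above the board's top, 71 mm above the table; this point does not follow the pad. The pad goes straight down up to 14 mm and springs back. It takes 1.5 N to start it, then per 10 mm: 4 N more on the softest spring, 7.5 N on the next, 11 N on the stiffest.
- ring_1 (a joint): Travel O-ring (black, 25 mm across, 3 mm thick) around mount 1's guide stem inside the coil: how far it has been pushed down, in m. It starts within 1 mm of the cap's sleeve; pressing the pad pushes it down and it stays at the deepest point reached.
- tag_1 (a joint): Mount 1's tag: aluminium plate 40 mm wide, 55 mm long, 3 mm thick, on a stiff hinge. In rad: 0 is 60 degrees above level, leaning away from the spring; it grows as it is pushed down; 1.047 is flat. Starts at 0 to 0.25, stays where left; 2 N at its end turns it. Straight down on the top edge it may jam: push the face towards the spring outward (mount's +x) and down.
- tag_1_hinge (a point): Centre of tag 1's hinge axis, 62 mm from the mount's centre along mount_1's x and 5.5 mm above the board's top; the hinge runs along the mount's y. Flat, the tag reaches from 62 to 117 mm from the mount's centre, its upper face 7 mm above the board's top.
- tag_1_edge (a point): Middle of tag 1's free (top) edge, 55 mm from the hinge; moves with the tag.
- mount_2: Spring mount at the near corner on the robot's right of the board, fixed to it: 64 mm square steel flange, 4 mm thick, open coil spring 48 mm across around a guide stem, and a cap with a round black rubber pad on top. Origin at the centre of the flange's underside (the board's top); z up; x points from the spring to this mount's own tag. The mounts look alike; which place has which spring changes from run to run.
- pad_2 (a point): Centre of the top of mount 2's pad (51 mm across) at rest, 56 mm above the board's top, 71 mm above the table; this point does not follow the pad. The pad goes straight down up to 14 mm and springs back. It takes 1.5 N to start it, then per 10 mm: 4 N more on the softest spring, 7.5 N on the next, 11 N on the stiffest.
- ring_2 (a joint): Travel O-ring (black, 25 mm across, 3 mm thick) around mount 2's guide stem inside the coil: how far it has been pushed down, in m. It starts within 1 mm of the cap's sleeve; pressing the pad pushes it down and it stays at the deepest point reached.
- tag_2 (a joint): Mount 2's tag: aluminium plate 40 mm wide, 55 mm long, 3 mm thick, on a stiff hinge. In rad: 0 is 60 degrees above level, leaning away from the spring; it grows as it is pushed down; 1.047 is flat. Starts at 0 to 0.25, stays where left; 2 N at its end turns it. Straight down on the top edge it may jam: push the face towards the spring outward (mount's +x) and down.
- tag_2_hinge (a point): Centre of tag 2's hinge axis, 62 mm from the mount's centre along mount_2's x and 5.5 mm above the board's top; the hinge runs along the mount's y. Flat, the tag reaches from 62 to 117 mm from the mount's centre, its upper face 7 mm above the board's top.
- tag_2_edge (a point): Middle of tag 2's free (top) edge, 55 mm from the hinge; moves with the tag.
- mount_3: Spring mount at the far middle of the board, fixed to it: 64 mm square steel flange, 4 mm thick, open coil spring 48 mm across around a guide stem, and a cap with a round black rubber pad on top. Origin at the centre of the flange's underside (the board's top); z up; x points from the spring to this mount's own tag. The mounts look alike; which place has which spring changes from run to run.
- pad_3 (a point): Centre of the top of mount 3's pad (51 mm across) at rest, 56 mm above the board's top, 71 mm above the table; this point does not follow the pad. The pad goes straight down up to 14 mm and springs back. It takes 1.5 N to start it, then per 10 mm: 4 N more on the softest spring, 7.5 N on the next, 11 N on the stiffest.
- ring_3 (a joint): Travel O-ring (black, 25 mm across, 3 mm thick) around mount 3's guide stem inside the coil: how far it has been pushed down, in m. It starts within 1 mm of the cap's sleeve; pressing the pad pushes it down and it stays at the deepest point reached.
- tag_3 (a joint): Mount 3's tag: aluminium plate 40 mm wide, 55 mm long, 3 mm thick, on a stiff hinge. In rad: 0 is 60 degrees above level, leaning away from the spring; it grows as it is pushed down; 1.047 is flat. Starts at 0 to 0.25, stays where left; 2 N at its end turns it. Straight down on the top edge it may jam: push the face towards the spring outward (mount's +x) and down.
- tag_3_hinge (a point): Centre of tag 3's hinge axis, 62 mm from the mount's centre along mount_3's x and 5.5 mm above the board's top; the hinge runs along the mount's y. Flat, the tag reaches from 62 to 117 mm from the mount's centre, its upper face 7 mm above the board's top.
- tag_3_edge (a point): Middle of tag 3's free (top) edge, 55 mm from the hinge; moves with the tag.
- hose_barb: Loose brass hose fitting, 22 mm hexagon, 46 mm tall, standing on the board between mounts 1 and 2. Origin at the centre of its foot. Leave it alone.
- pump: Loose diaphragm water pump on four rubber feet, about 135 by 110 by 85 mm, 0.9 kg, on the table left of the board. Origin under its base plate's centre. Leave it alone.
- elbow: Loose black plastic pipe elbow, 40 mm foot, 50 mm tall, on the table right of the board. Origin at the centre of its foot. Leave it alone.
- screwdriver: Loose screwdriver lying on the table right of the board. Origin at the middle of its underside. Leave it alone.

How it is judged:
By the outcome, as a careful person would: the job done as asked, in the order asked, and still so for the second after the job is handed in, with the robot touching nothing.
It also fails if it takes over 51 s, if anything falls off the work surface, if the arm or the gripper's body presses on something with over 40 N, if the wrist force passes 120 N, or if a joint passes its speed limit or range.

## Working session

There is one attempt and no reset: what is moved stays moved. The work goes in short steps, Python scripts to look and compute and a tool call to move; the robot and the scene stay as the last step left them, time stands still between calls to the robot, and variables do not carry over. Pictures are saved under pics/ and viewed, at most 10 in all, crops included, and the job is handed in when it is done.

Besides the shell and the picture viewer there is one more tool, called after "Call:" as name(argument=value, ...), one argument or row to a line, values as JSON. send_rows: Moves the arm, as the interface text tells. Its arguments: {"type":"object","properties":{"plan":{"type":"string"},"grip_force":{"type":"number"}},"required":["plan"]}

```bash
mkdir -p pics; python3 - <<'E'
from workcell import observe, imaging, bot
import cv2
print(observe())
for n in("top","side"):
    f=imaging.grab_frame(n); cv2.imwrite(f"pics/{n}0.png",f["color"][:,:,::-1])
    print(n,{k:v for k,v in f.items() if k!="color"})
E
```

```text
{'clock': 0.0, 'qpos': array([-1.37119447,  0.52201516, -0.03630495,  1.59999597,  0.02123726,
        1.0210995 , -0.11280519]), 'qd': array([-1.25464398e-03,  2.79009013e-04, -1.59676719e-03, -3.35229961e-04,
        6.59619132e-05, -4.86228210e-05, -6.60338934e-05]), 'joint_efforts': array([ 5.78948516e-05, -9.27119851e+01,  1.97962917e+00, -3.69914639e+01,
        1.78175321e-02,  8.38230655e-03,  8.81299070e-05]), 'position': array([0.16655723, 0.60205332, 0.23072959]), 'tool_rot': array([-3.14046692e+00,  1.23531854e-04,  2.87177551e+00]), 'force': array([ 0.03773149, -0.26974091,  0.24664539]), 'moment': array([ 0.0405401 , -0.04193848,  0.0085575 ]), 'finger_force': 0.0, 'grip_width': 0.08552720540477449}
top {'fx': 380.47915553771344, 'fy': 380.47915553771344, 'cx': 253.4711969189659, 'cy': 184.66770681256617, 'eye': array([0.41839208, 0.00722027, 1.32145026]), 'orientation': array([-3.03609285e+00,  2.14676238e-03, -1.58358657e+00])}
side {'fx': 390.1636151908486, 'fy': 390.1636151908486, 'cx': 257.6231877356339, 'cy': 189.61950647593096, 'eye': array([ 0.46930095, -0.93009048,  0.83795458]), 'orientation': array([-2.25938046,  0.00628096, -0.06698044])}
```

View pics/top0.png

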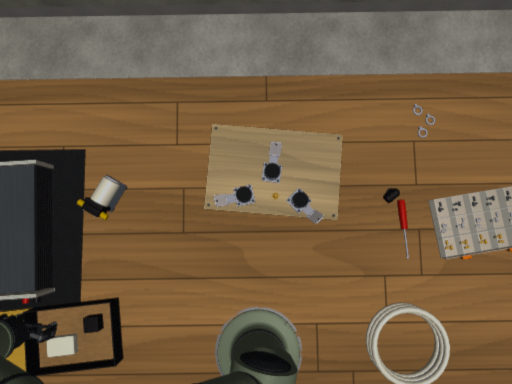

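View pics/side0.png

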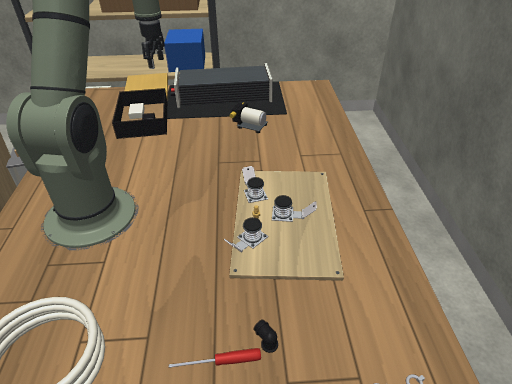

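The top view shows pads 1, 2 and 3 at about (244,195), (300,199) and (272,171). Their tags point left, lower right and up.

```bash
cat > h.py <<'E'
import numpy as np, cv2
from scipy.spatial.transform import Rotation as R
from workcell import observe, imaging, bot
def plane(f,uv,z):
    M=R.from_euler("xyz",f["orientation"]).as_matrix()
    d=M@np.array([(uv[0]-f["cx"])/f["fx"],(uv[1]-f["cy"])/f["fy"],1])
    return f["eye"]+d*(z-f["eye"][2])/d[2]
def proj(f,p):
    c=R.from_euler("xyz",f["orientation"]).as_matrix().T@(np.array(p)-f["eye"])
    return np.array([f["cx"]+f["fx"]*c[0]/c[2],f["cy"]+f["fy"]*c[1]/c[2]])
def blobs(m,amin,amax):
    n,l,s,c=cv2.connectedComponentsWithStats(m.astype(np.uint8),connectivity=4)
    return [(c[i],s[i]) for i in range(1,n) if amin<=s[i][4]<=amax]
E
python3 - <<'E'
from h import *
print(bot.tcp_to_grasp)
for n,(x0,x1,y0,y1),k in(("top",(200,350,115,230),5),("side",(220,350,160,285),5)):
    f=imaging.grab_frame(n); im=f["color"].astype(int); m=np.zeros(im.shape[:2],bool)
    m[y0:y1,x0:x1]=(im.max(2)<50)[y0:y1,x0:x1]
    for c,s in blobs(m,60,600): print(n,"pad",c.round(1),s,plane(f,c,.071).round(4))
    g=np.zeros(im.shape[:2],bool)
    g[y0:y1,x0:x1]=((im.max(2)-im.min(2)<30)&(im.min(2)>110))[y0:y1,x0:x1]
    for c,s in blobs(g,20,600): print(n,"grey",c.round(1),s,plane(f,c,.04).round(4))
    cv2.imwrite(f"pics/{n}1.png",cv2.resize(f["color"][y0:y1,x0:x1,::-1],None,fx=k,fy=k,interpolation=cv2.INTER_CUBIC)[:600,:800])
E
```

```text
0.0187
top pad [271.8 170.6] [265 164  15  14 170] [ 0.597  -0.0532  0.071 ]
top pad [243.5 194. ] [237 187  14  15 173] [0.5204 0.0413 0.071 ]
top pad [299.9 199.2] [293 192  15  15 176] [ 0.5007 -0.1438  0.071 ]
top grey [274.6 151.6] [269 141  13  23 219] [ 0.6667 -0.0653  0.04  ]
top grey [263.  171.3] [262 165   3  13  21] [ 0.5993 -0.0247  0.04  ]
top grey [273.5 179. ] [263 172  18  11  45] [ 0.5725 -0.0599  0.04  ]
top grey [229.7 198.9] [214 185  41  22 296] [0.5068 0.089  0.04  ]
top grey [292.3 200.4] [287 189  11  22  54] [ 0.4991 -0.1221  0.04  ]
top grey [307.5 209.8] [299 202  16  16 106] [ 0.4667 -0.1722  0.04  ]
side pad [255.3 182.7] [248 178  15  11 126] [0.522  0.0348 0.071 ]
side pad [283.  201.3] [275 196  17  12 146] [ 0.5988 -0.06    0.071 ]
side pad [252.2 224.4] [244 218  17  13 177] [ 0.5015 -0.1511  0.071 ]
side grey [247.9 173.2] [242 166  13  19 147] [0.5021 0.1274 0.04  ]
side grey [253.6 193.1] [245 187  19  15 134] [0.5154 0.0213 0.04  ]
side grey [257.5 199.5] [251 196  14   7  35] [ 0.5257 -0.0106  0.04  ]
side grey [293.4 212.4] [272 201  45  21 402] [ 0.6291 -0.0776  0.04  ]
side grey [248.5 239.8] [228 230  40  21 337] [ 0.4893 -0.1796  0.04  ]
```

View pics/top1.png

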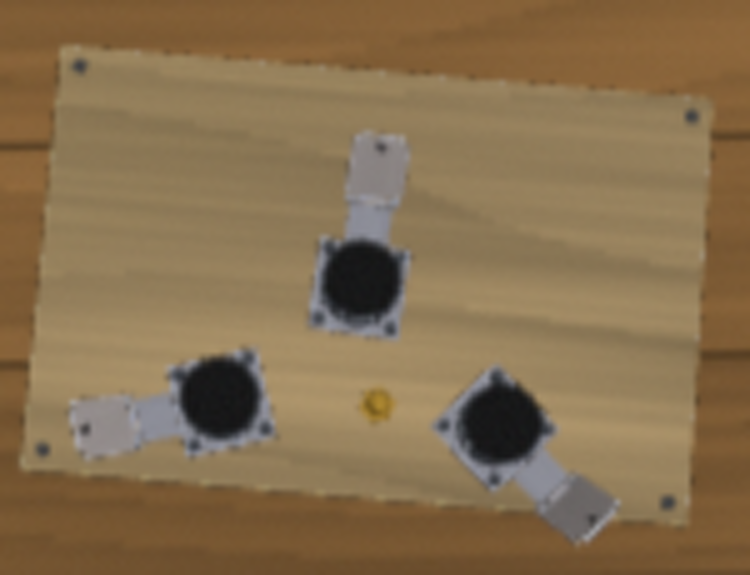

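View pics/side1.png

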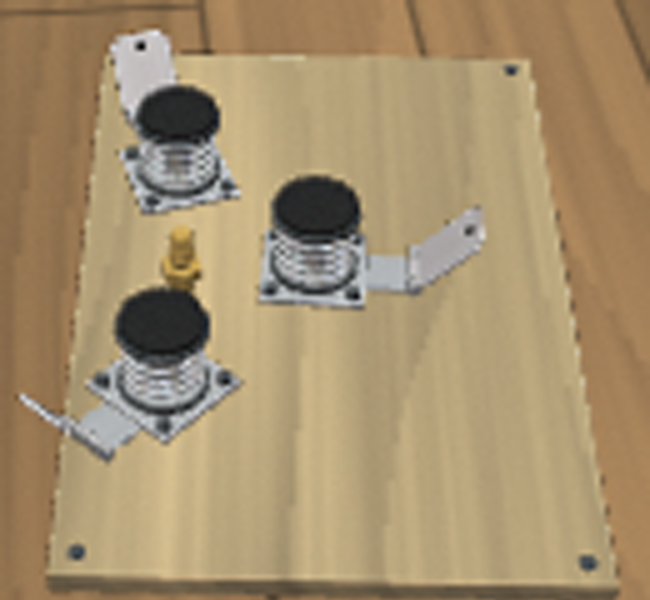

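```bash
cat >> h.py <<'E'
def delta(p):
    s=observe(); M=R.from_euler("xyz",s["tool_rot"]).as_matrix()
    return (M.T@(np.array(p)-s["position"])).round(4), s["clock"]
E
python3 - <<'E'
from h import *
f=imaging.grab_frame("top"); o=np.array([200,115])
pads={1:(.5204,.0413),2:(.5007,-.1438),3:(.597,-.0532)}
for k,(h,e) in {1:((136,420),(73,428)),2:((562,489),(599,524)),3:((375,204),(380,133))}.items():
    H=plane(f,np.array(h)/5-.4+o,.022)
    for z in(.064,): E_=plane(f,np.array(e)/5-.4+o,z)
    p=np.array(pads[k]); d=H[:2]-p; t=E_[:2]-p
    print(k,H.round(4),np.hypot(*d).round(4),np.degrees(np.arctan2(d[1],d[0])).round(1),"edge",E_.round(4),np.hypot(*t).round(4),np.degrees(np.arctan2(t[1],t[0])).round(1))
print(delta((.5204,.0413,.12)))
E
```

```text
1 [0.5093 0.1001 0.022 ] 0.0599 100.7 edge [0.5016 0.1388 0.064 ] 0.0993 100.9
2 [ 0.4584 -0.1899  0.022 ] 0.0626 -132.5 edge [ 0.4338 -0.2072  0.064 ] 0.0922 -136.5
3 [ 0.657  -0.0662  0.022 ] 0.0613 -12.2 edge [ 0.6976 -0.0681  0.064 ] 0.1017 -8.4
(array([-0.4905, -0.4463,  0.1113]), 0.25)
```

Call:
send_rows(
  plan="-0.49 -0.446 0 0 0 0 0;-0.49 -0.446 0 0 0 0 0;-0.49 -0.446 0 0 0 0 0;-0.49 -0.446 0 0 0 0 0;-0.49 -0.446 0 0 0 0 0;-0.49 -0.446 0 0 0 0 0;-0.49 -0.446 0 0 0 0 0;-0.49 -0.446 0 0 0 0 0;-0.49 -0.446 0 0 0 0 0;-0.49 -0.446 0 0 0 0 0",
)

```text
clock: 1.08
position: [0.3895, 0.2481, 0.2315]
tool_rot: [3.141, 0.0, 2.872]
force: [2.2, 0.3, -0.1]
grip_width: 0.0
finger_force: 0.0
```

```bash
python3 -c "
from h import *
print(delta((.5204,.0413,.09)),observe()['position'],observe()['qd'].round(2))"
```

```text
(array([-0.1812, -0.1645,  0.1415]), 1.0833) [0.38948872 0.2480533  0.23153103] [ 0.86 -0.03  0.26  0.05 -0.09 -0.02  1.16]
```

Call:
send_rows(
  plan="-0.181 -0.164 0 0 0 0 0;-0.181 -0.164 0 0 0 0 0;-0.181 -0.164 0 0 0 0 0;-0.181 -0.164 0 0 0 0 0;-0.181 -0.164 0 0 0 0 0;-0.181 -0.164 0 0 0 0 0;-0.181 -0.164 0.14 0 0 0 0;-0.181 -0.164 0.14 0 0 0 0;-0.181 -0.164 0.14 0 0 0 0;-0.181 -0.164 0.14 0 0 0 0",
)

```text
clock: 1.92
position: [0.5172, 0.0431, 0.0867]
tool_rot: [-3.139, -0.005, 2.872]
force: [-1.8, -0.3, -0.1]
grip_width: -0.0
finger_force: 0.0
```

```bash
python3 - <<'E'
from h import *
print(delta((.5204,.0413,.071)),observe()['position'],observe()['force'])
f=imaging.grab_frame("top");g=imaging.grab_frame("side")
a=f["color"][150:230,210:310,::-1];b=g["color"][130:230,215:315,::-1]
cv2.imwrite("pics/c2.png",np.hstack([cv2.resize(a,(400,400)),cv2.resize(b,(400,400))]))
E
```

```text
(array([-0.0036, -0.0009,  0.0157]), 1.9167) [0.51723565 0.04313526 0.08672443] [-1.77710711 -0.31962452 -0.12507775]
```

View pics/c2.png

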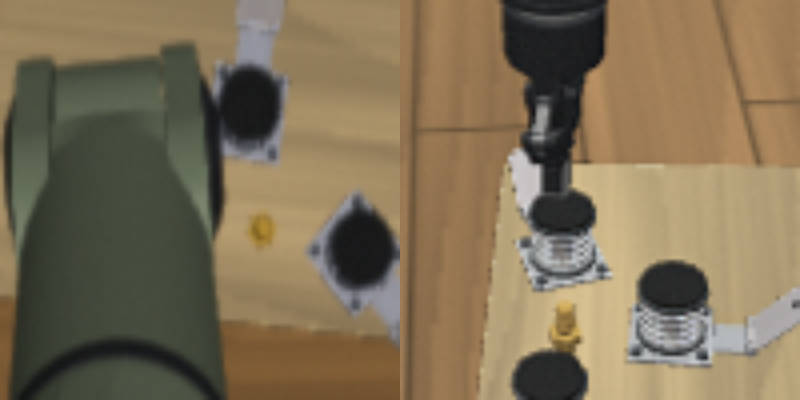

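The side view shows the shut fingertips over pad 1, about 5 mm off its centre, which is fine for pressing.

Call:
send_rows(
  plan="-0.004 -0.001 0.012 0 0 0 0;-0.004 -0.001 0.017 0 0 0 0;-0.004 -0.001 0.021 0 0 0 0;-0.004 -0.001 0.025 0 0 0 0;-0.004 -0.001 0.027 0 0 0 0;-0.004 -0.001 0.027 0 0 0 0;-0.004 -0.001 0.027 0 0 0 0;-0.004 -0.001 0.027 0 0 0 0;-0.004 -0.001 0.027 0 0 0 0;-0.004 -0.001 0.027 0 0 0 0",
)

```text
clock: 2.85
position: [0.5235, 0.0417, 0.0646]
tool_rot: [3.141, 0.001, 2.872]
force: [2.6, -1.0, 3.8]
grip_width: 0.0002
finger_force: 2.0
```

```bash
python3 -c "
from h import *
print(observe()['position'],observe()['force']);imaging.grab_frame('side');print(observe()['position'],observe()['force'])"
```

```text
[0.52347436 0.04165789 0.06460565] [ 2.55712628 -0.99201627  3.78040814]
[0.52339981 0.04168272 0.0645381 ] [ 3.83353819 -0.88403836  4.19263811]
```

Call:
send_rows(
  plan="0 0 0.003 0 0 0 0;0 0 0.006 0 0 0 0;0 0 0.006 0 0 0 0;0 0 0.006 0 0 0 0;0 0 0.006 0 0 0 0",
)

```text
clock: 3.32
position: [0.5234, 0.0417, 0.0584]
tool_rot: [3.141, 0.0, 2.872]
force: [3.0, -0.7, 6.1]
grip_width: 0.0003
finger_force: 3.1
```

Call:
send_rows(
  plan="0 0 0 0 0 0 0;0 0 0 0 0 0 0",
)

```text
clock: 3.48
position: [0.5234, 0.0417, 0.0585]
tool_rot: [3.141, 0.001, 2.872]
force: [3.9, -0.6, 6.7]
grip_width: -0.0002
finger_force: 3.1
```

Call:
send_rows(
  plan="0 0 -0.05 0 0 0 0;0 0 -0.05 0 0 0 0;0 0 -0.05 0 0 0 0",
)

```text
clock: 3.73
position: [0.5238, 0.0418, 0.1105]
tool_rot: [3.14, 0.002, 2.872]
force: [0.9, -0.1, 0.4]
grip_width: 0.0001
finger_force: 0.0
```

```bash
python3 -c "
from h import *
print(observe()['position'],observe()['force'],delta((.5007,-.1438,.0715)))"
```

```text
[0.52380086 0.04175189 0.11048603] [ 0.91921948 -0.13738656  0.38949466] (array([-0.0271, -0.185 ,  0.0388]), 3.7333)
```

Call:
send_rows(
  plan="-0.027 -0.185 0 0 0 0 0;-0.027 -0.185 0 0 0 0 0;-0.027 -0.185 0 0 0 0 0;-0.027 -0.185 0 0 0 0 0;-0.027 -0.185 0 0 0 0 0;-0.027 -0.185 0 0 0 0 0;-0.027 -0.185 0.02 0 0 0 0;-0.027 -0.185 0.035 0 0 0 0;-0.027 -0.185 0.04 0 0 0 0;-0.027 -0.185 0.044 0 0 0 0",
)

```text
clock: 4.57
position: [0.499, -0.1435, 0.0636]
tool_rot: [-3.142, -0.002, 2.872]
force: [-4.4, 0.4, 10.8]
grip_width: 0.0
finger_force: 5.1
```

Call:
send_rows(
  plan="0 0 0.003 0 0 0 0;0 0 0.006 0 0 0 0;0 0 0.006 0 0 0 0;0 0 0.006 0 0 0 0;0 0 0.006 0 0 0 0",
)

```text
clock: 4.98
position: [0.4991, -0.1435, 0.0588]
tool_rot: [-3.142, -0.002, 2.872]
force: [-7.2, 0.9, 14.2]
grip_width: -0.0
finger_force: 7.3
```

```bash
python3 -c "
from h import *
print(observe()['position'],observe()['force'])"
```

```text
[ 0.49905354 -0.14354116  0.05879684] [-7.16855006  0.94457512 14.23899409]
```

Pad 2 gives 14.2 N at 12.2 mm, so it's the stiffest (about 14.9 N expected). Pad 3 is next.

Call:
send_rows(
  plan="0 0 -0.05 0 0 0 0;0 0 -0.05 0 0 0 0;0 0 -0.05 0 0 0 0",
)

```text
clock: 5.23
position: [0.5011, -0.1439, 0.111]
tool_rot: [3.141, 0.004, 2.872]
force: [-0.1, 0.1, -0.1]
grip_width: -0.0001
finger_force: 0.0
```

```bash
python3 -c "
from h import *
print(observe()['position'],observe()['force'],delta((.597,-.0535,.0715)))"
```

```text
[ 0.50107586 -0.14386129  0.11103384] [-0.09804847  0.13883016 -0.05177151] (array([-0.0683,  0.1126,  0.0398]), 5.2333)
```

Call:
send_rows(
  plan="-0.068 0.113 0 0 0 0 0;-0.068 0.113 0 0 0 0 0;-0.068 0.113 0 0 0 0 0;-0.068 0.113 0 0 0 0 0;-0.068 0.113 0 0 0 0 0;-0.068 0.113 0.02 0 0 0 0;-0.068 0.113 0.035 0 0 0 0;-0.068 0.113 0.04 0 0 0 0;-0.068 0.113 0.044 0 0 0 0;-0.068 0.113 0.047 0 0 0 0",
)

```text
clock: 6.07
position: [0.5944, -0.0535, 0.0613]
tool_rot: [-3.141, -0.002, 2.871]
force: [-6.9, 1.6, 9.4]
grip_width: -0.0001
finger_force: 4.6
```

Call:
send_rows(
  plan="0 0 0.003 0 0 0 0;0 0 0.004 0 0 0 0;0 0 0.004 0 0 0 0;0 0 0.004 0 0 0 0;0 0 0.004 0 0 0 0",
)

```text
clock: 6.48
position: [0.5944, -0.0534, 0.0581]
tool_rot: [-3.141, -0.002, 2.871]
force: [-7.3, 1.8, 11.9]
grip_width: -0.0
finger_force: 5.5
```

Call:
send_rows(
  plan="0 0 -0.05 0 0 0 0;0 0 -0.05 0 0 0 0;0 0 -0.05 0 0 0 0",
)

```text
clock: 6.73
position: [0.5969, -0.0538, 0.1108]
tool_rot: [3.141, 0.005, 2.871]
force: [-0.4, 0.2, -0.1]
grip_width: -0.0003
finger_force: 0.0
```

```bash
python3 -c "
from h import *
u=np.array([np.cos(np.radians(100.8)),np.sin(np.radians(100.8))]);p=np.array([.5204,.0413])
print(observe()['position'],observe()['force'])
print('target yaw: tool y along hinge'); print(u)
print(delta([*(p+.060*u),.11]))"
```

```text
[ 0.59691307 -0.05379367  0.11083694] [-0.40699224  0.24588786 -0.07899046]
target yaw: tool y along hinge
[-0.18738131  0.98228725]
(array([0.1257, 0.125 , 0.0004]), 6.7333)
```

Pad 3 gives 11.9 N at 12.9 mm, so it's the middle spring. Mount 1 is the softest, at about 6.4 N for 12.5 mm. I'll move over to tag 1 and line the fingers up with it.

Call:
send_rows(
  plan="0.126 0.125 0 0 0 -7 0;0.126 0.125 0 0 0 -14 0;0.126 0.125 0 0 0 -20 0;0.126 0.125 0 0 0 -26.4 0;0.126 0.125 0 0 0 -26.4 0;0.126 0.125 0 0 0 -26.4 0;0.126 0.125 0.03 0 0 -26.4 0;0.126 0.125 0.055 0 0 -26.4 0;0.126 0.125 0.055 0 0 -26.4 0;0.126 0.125 0.055 0 0 -26.4 0",
)

```text
clock: 7.57
position: [0.507, 0.0998, 0.052]
tool_rot: [-3.141, -0.002, -2.952]
force: [0.5, -0.6, -0.2]
grip_width: 0.0001
finger_force: 0.0
```

```bash
python3 - <<'E'
from h import *
s=observe();print(s['position'],s['force'],s['tool_rot'])
u=np.array([-.187,.982]);p=np.array([.5204,.0413])
for r,z in((.079,.05),(.085,.0415),(.0895,.0315),(.091,.022)): print(delta([*(p+r*u),z]))
g=imaging.grab_frame("side")
cv2.imwrite("pics/c3.png",cv2.resize(g["color"][120:230,200:320,::-1],(654,600)))
E
```

```text
[0.50700044 0.09978323 0.05198622] [ 0.51751831 -0.55516954 -0.15683803] [-3.14087588e+00 -2.26519804e-03 -2.95216602e+00]
(array([-0.0023,  0.019 ,  0.002 ]), 7.5667)
(array([-0.0023,  0.025 ,  0.0105]), 7.5667)
(array([-0.0023,  0.0295,  0.0205]), 7.5667)
(array([-0.0023,  0.031 ,  0.03  ]), 7.5667)
```

View pics/c3.png

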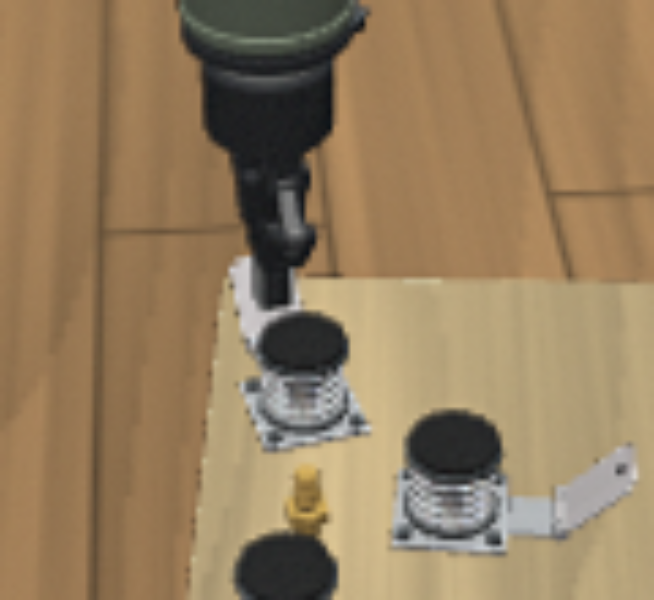

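The fingertips are between pad 1 and its tag, in front of the tag's inner face at crop (270,300). Now I'll push out and down.

Call:
send_rows(
  plan="-0.002 0.007 0.001 0 0 0 0;-0.002 0.014 0.001 0 0 0 0;-0.002 0.019 0.002 0 0 0 0;-0.002 0.022 0.006 0 0 0 0;-0.002 0.025 0.0105 0 0 0 0;-0.002 0.0275 0.0155 0 0 0 0;-0.002 0.0295 0.0205 0 0 0 0;-0.002 0.0305 0.024 0 0 0 0;-0.002 0.031 0.027 0 0 0 0;-0.002 0.031 0.027 0 0 0 0",
)

```text
clock: 8.45
position: [0.5031, 0.1316, 0.0245]
tool_rot: [-3.141, -0.001, -2.951]
force: [0.7, -0.2, 0.3]
grip_width: -0.0
finger_force: 0.0
```

```bash
python3 -c "
from h import *
print(observe()['position'],observe()['force'])"
```

```text
[0.50309621 0.13162385 0.02454728] [ 0.66261075 -0.18855916  0.29061012]
```

Call:
send_rows(
  plan="0 0 0.0015 0 0 0 0;0 0 0.0025 0 0 0 0;0 0 0.003 0 0 0 0;0 0 0.003 0 0 0 0",
)

```text
clock: 8.78
position: [0.5034, 0.1316, 0.0222]
tool_rot: [-3.141, -0.0, -2.951]
force: [-1.2, 0.3, 0.1]
grip_width: -0.0003
finger_force: 0.0
```

```bash
python3 - <<'E'
from h import *
print(observe()['position'],observe()['force'])
g=imaging.grab_frame("side")
cv2.imwrite("pics/c4.png",cv2.resize(g["color"][120:230,200:320,::-1],(654,600)))
E
```

```text
[0.50336144 0.1315731  0.02223504] [-1.19852629  0.3385074   0.08415226]
```

View pics/c4.png

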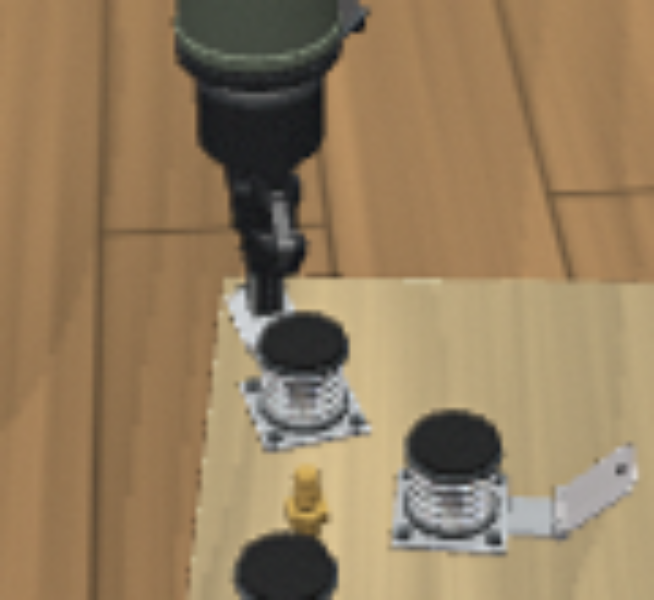

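Tag 1 is nearly flat under the fingertips. I'll press a little more until there is firm contact.

Call:
send_rows(
  plan="0 0.004 0.0005 0 0 0 0;0 0.008 0.001 0 0 0 0;0 0.01 0.0015 0 0 0 0;0 0.01 0.002 0 0 0 0;0 0.01 0.002 0 0 0 0",
)

```text
clock: 9.25
position: [0.5024, 0.1405, 0.0213]
tool_rot: [-3.14, 0.001, -2.952]
force: [-1.0, -9.3, 23.9]
grip_width: 0.0
finger_force: 11.7
```

```bash
python3 -c "
from h import *
print(observe()['position'],observe()['force'])"
```

```text
[0.5024287  0.14048167 0.02127622] [-1.0448372  -9.29696122 23.94905357]
```

The contact is firm at 24 N, so the tag is on its stop. I'll lift straight up, back away and check.

Call:
send_rows(
  plan="0 0 -0.04 0 0 0 0;0 0 -0.08 0 0 0 0;0 0 -0.12 0 0 0 0;0 0 -0.16 0 0 0 0;0.1 0.1 -0.2 0 0 0 0;0.1 0.1 -0.2 0 0 0 0;0.1 0.1 -0.2 0 0 0 0;0.1 0.1 -0.2 0 0 0 0;0.1 0.1 -0.2 0 0 0 0;0.1 0.1 -0.2 0 0 0 0",
)

```text
clock: 10.08
position: [0.3839, 0.2217, 0.2209]
tool_rot: [3.141, 0.001, -2.948]
force: [0.6, -0.5, -0.6]
grip_width: 0.0001
finger_force: 0.0
```

```bash
python3 - <<'E'
from h import *
print(observe()['position'],observe()['force'])
g=imaging.grab_frame("side")
u=np.array([-.187,.982]);p=np.array([.5204,.0413])
for r in(.062,.117): print(proj(g,[*(p+r*u),.022])) 
print(proj(g,[*(p+.117*u),.022])-[200,150])
cv2.imwrite("pics/c5.png",cv2.resize(g["color"][150:260,200:330,::-1],(709,600)))
E
```

```text
[0.3839403  0.22170321 0.22087196] [ 0.59842212 -0.4763121  -0.64955863]
[250.34469901 181.91227775]
[246.57570575 172.44578524]
[46.57570575 22.44578524]
```

View pics/c5.png

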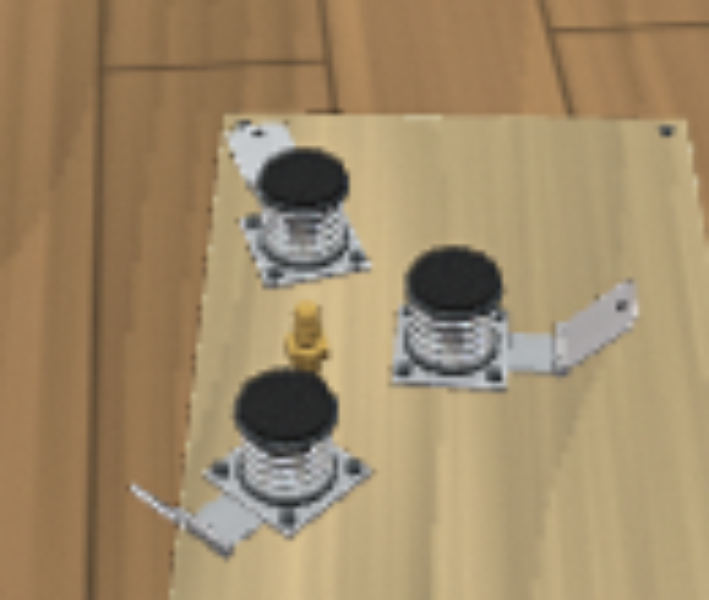

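The tag 1 edge is at crop (258,122), against (254,122) predicted for flat. Tags 2 and 3 are still standing and the fitting hasn't moved.

```bash
python3 -c "
from workcell import bot
print(bot.job_done())"
```

```text
the job is handed in; nothing more can be done
None
```

I pressed all three pads 12–13 mm down; mount 1 has the softest spring (about 6.4 N, against 14.2 N on mount 2 and 11.9 N on mount 3), so I pushed its tag flat, left tags 2 and 3 standing, and handed the job in at about 10 s.

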